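Wedge a rocking seedling crate

TASK

The white seedling crate rocks, because its front left foot (as the robot sees it, on the robot's side) hangs over the cut-away corner of the rubber mat. Push the wooden wedge along the bench, thin end first, under that foot until pressing that corner no longer makes the crate dip, and finish while still pressing down firmly with the fingertips on the top of that corner, the program ending with the crate level and held under that press. Only push and press: do not lift the wedge or the crate, do not shove the crate from its place, and leave the other things where they stand.

Things in the scene. Friction and masses are not known exactly. Their poses are not given: they have to be found in the camera images.
- crate: White plastic seedling crate, 190 (x) by 250 (y) by 60 mm high, 0.65 to 0.95 kg, heavier at its back right; seedlings inside reach 105 mm high, none within 40 mm of the front. Origin: centre of its feet's underside plane. x to its back (away from the robot), y to its left, z up. Four square feet, 24 by 24, 16 mm high, centred 80 mm (x) and 110 mm (y) from the origin.
- mat: Fixed black rubber mat under three of the crate's feet, 230 by 290 mm, 7 to 11 mm thick (it differs; the origin lies 11 mm below its top, under the crate's origin, axes as the crate's). Its front left corner is cut away (bare but for a paper sheet under the mat): all that is left of y = 70 mm and in front of x = -20 mm.
- foot (a point): Centre of the underside of the crate's front left foot (x -80, y 110 mm in the crate's frame), over bare bench. At rest the crate is level and this foot hangs 7 to 11 mm up, as high as the mat's top. Pressing the corner above with 1 to 2 N tips the crate until the foot is on the bench; let go, it comes back.
- corner (a point): Where to press: on the flat top, 46 by 46 mm, of the crate's front left corner, 60 mm above the feet's undersides (this point: x -75, y 105 mm in the crate's frame). With the wedge right, a press of 5 N or so here goes down through the foot into the wedge and the corner dips by less than 1.5 mm.
- wedge: Plain wooden wedge on the bench in front of that foot, off to one side, turned up to 20 degrees: 100 (x) by 40 (y) mm, 50 g. Top slopes evenly from 22 mm high at the back (-x) to 2 mm at the thin end (+x). Origin: centre of its underside. Sliding takes under 0.5 N, several N once it takes up the foot (its front edge rests where the wedge is as thick as the mat). Does not slip out under load.
- pot: Bystander: small solid terracotta pot, 54 mm across, 50 mm high, right of the wedge. Origin: centre of its underside.
- dish: Bystander: clear petri dish, 90 mm across, 14 mm high, left of the wedge. Origin: centre of its underside.
- jar: Bystander: jar, 52 mm across, 65 mm high, left of the crate. Origin: centre of its underside.
- forceps: Bystander: steel forceps, 130 mm long, 4 mm high, lying far right. Origin: centre of its underside.
Things that resemble listed ones, but are neither listed nor needed, are in the scene too. Several things have the shape of the wedge; the one meant has the colours described above.

How it is judged:
By the outcome, as a careful person would: the job done as asked, in the order asked, and still so for the second after the job is handed in, while the arm keeps its last pose, push and grip.
It also fails if it takes over 54 s, if anything falls off the work surface, if the arm or the gripper's body presses on something with over 40 N, if the wrist force passes 120 N, or if a joint passes its speed limit or range.

ROBOT

A 6-joint arm with a two-finger parallel gripper is mounted at the origin on the work surface. World frame = base frame: x ahead of the robot, y to its left, z up, the work surface at z = 0. Lengths are in m, angles in rad, forces in N, time in s.
With the tool pointing down it reaches from about 0.325 to 0.9 m from the base axis. Payload 6.1 kg.
Tool frame: the origin (TCP) lies midway between the tips of the shut fingers; the grasp point (between the pads) lies 19 mm behind it; x points along the fingers, z is the direction in which the jaws open and shut, and the axes are right-handed (so a half turn about x gives the same grasp; the last joint's range is limited). The gripper opens to 87 mm and grips with 3 to 60 N. Pads are 19 mm wide; open, the fingers measure 117 mm over their backs; the gripper's body (75 mm by 190 mm) begins 51 mm behind the grasp point.
Start: joints at [1.138, 0.22, 1.526, -0, 1.395, -0.126], TCP at [0.189, 0.596, 0.223] pointing down, gripper open.
Joint ranges: [-2.98, 2.98], [-0.91, 2.08], [0.09, 2.57], [-1.24, 4.39], [0.2, 2.65], [-2.68, 2.68]. Speed limits (rad/s): [2.57, 2.57, 3.01, 3.14, 3.14, 3.14].

INTERFACE

Orientations are given as a unit quaternion [w, x, y, z].
In Python, from rig import * gives the robot as it stands.
- The arm moves only by the tool play_rows, never from a script. Its argument "deltas" is a list of rows, each an object of numbers: "x", "y", "z": the shift along the tool's x, y, z in mm; "turn": the turn about the tool's x in rad. A call has 1 to 5 rows; each row is the pose to reach, as a shift and turn from the pose commanded when the call began, along the tool's axes at that moment; what a row does not reach only later rows make up. A row lasts 1/10 s, in which the tool goes at most 50 mm and 8.59 degrees, less where a joint would pass 70% of its speed; a pose out of reach is approached as far as the arm can. A call with a gripper value outside its range is refused whole. "grip" is the closure, from 0 (fully open) to 1 (shut), set as the call begins (left out, the last holds). The fingers move at their own pace and stop on an object; "squeeze" is the grip in N (left out, the last holds). Time passes only in rows, so rows that repeat a pose let the fingers close. It gives the time, the measured TCP pose, the force and the opening at its end, in the units of the state.
- sense(): the state, without advancing time (a new reading comes with each control period).
- grab_frame(name): name is "side" or "top" or "wrist"; returns the picture (480x640x3 uint8, red, green, blue); there is no depth.
- calibration(name): a dict with "camera_matrix" (3x3 intrinsics, pixels), "R" (3x3) and "t" (3): a world point X has camera coordinates R X + t. Camera axes: x right, y down, z forward; pixel columns grow to the right and rows downward; lengths in m; the calibration is good to about 2 mm. A picture is of the moment at which its call begins: read the wrist's pose just before it. calibration takes no time and is no camera call; for the wrist camera it gives the pose at the moment of the call.
- job_done(): hands the job in, once; it reports no verdict.
The state is a dict: "time_s": time; "joints": joint angles; "dq": joint speeds; "tau": joint torques, N m; "tcp_pos": TCP position; "ee_rot": TCP orientation; "force": force on the tool from outside, world axes, zero at the start; "moment": the same for the moment, N m; "gripper_width": opening from 0.0 (shut) to 1.0 (fully open).
Only numpy, scipy, OpenCV 4.12 (cv2) and the standard library are available. Lean on these libraries where they do the work, as an engineer would, in place of code of your own. Each camera call takes 0.05 s, during which the arm holds its last target.

## Working session

There is one attempt and no reset: what is moved stays moved. The work goes in short steps, Python scripts to look and compute and a tool call to move; the robot and the scene stay as the last step left them, time stands still between calls to the robot, and variables do not carry over. Pictures are saved under pics/ and viewed, and the job is handed in when it is done.

Besides the shell and the picture viewer there is one more tool, called after ">>>" as name(argument=value, ...), one argument or row to a line, values as JSON. play_rows: Moves the arm, as the interface text tells. Its arguments: {"type":"object","properties":{"deltas":{"type":"array"},"grip":{"type":"number"},"squeeze":{"type":"number"}},"required":["deltas"]}

```bash
mkdir -p pics; ls
python3 - <<'E'
from rig import *
import cv2
for n in ["side","top"]:
    cv2.imwrite(f"pics/{n}0.png",grab_frame(n)[:,:,::-1])
    c=calibration(n);print(n,c)
print(sense())
E
```

```text
pics
side {'camera_matrix': array([[447.54308687,   0.        , 325.55163315],
       [  0.        , 447.54308687, 242.52594659],
       [  0.        ,   0.        ,   1.        ]]), 'R': array([[ 0.98811248, -0.15326605,  0.01196883],
       [-0.10665795, -0.7395296 , -0.66462023],
       [ 0.11071502,  0.65544297, -0.74708546]]), 't': array([-0.53322214,  0.04899048,  1.01620987])}
top {'camera_matrix': array([[471.43979751,   0.        , 318.00859299],
       [  0.        , 471.43979751, 239.93974068],
       [  0.        ,   0.        ,   1.        ]]), 'R': array([[-0.00595931, -0.99993012, -0.01020963],
       [-0.98147327,  0.00780398, -0.19144013],
       [ 0.19150642,  0.00887963, -0.98145119]]), 't': array([-0.06476664,  0.55258327,  1.03957897])}
{'time_s': 0.1, 'joints': array([ 1.13788200e+00,  2.21179136e-01,  1.52745793e+00, -2.19103132e-05,
        1.39477007e+00, -1.26099601e-01]), 'dq': array([ 0.00182431, -0.00353557, -0.00231462,  0.00027356, -0.00179497,
        0.0007504 ]), 'tau': array([ 1.19861183e-03, -4.95946133e+01, -3.88515007e+01,  7.03010825e-02,
        5.17033716e-02, -2.92443497e-05]), 'tcp_pos': array([0.18853538, 0.59529031, 0.22154746]), 'ee_rot': array([ 0.56997275, -0.41804336,  0.57108768,  0.41740828]), 'force': array([-0.0831236 ,  0.09904798,  0.57875779]), 'moment': array([ 0.03204256, -0.02828726, -0.01690781]), 'gripper_width': 1.0023042853956052}
```

View pics/side0.png

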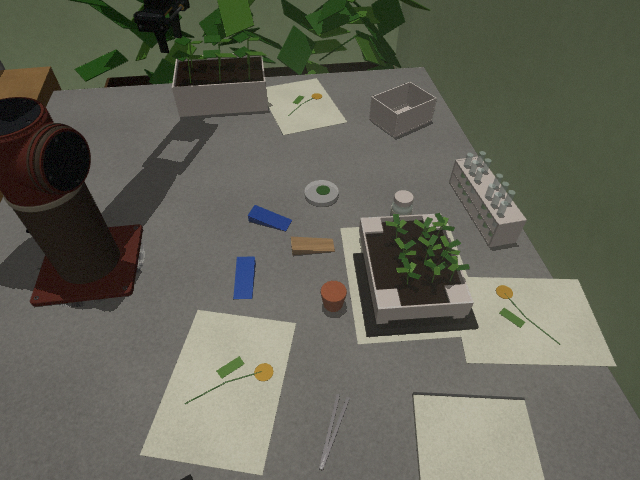

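View pics/top0.png

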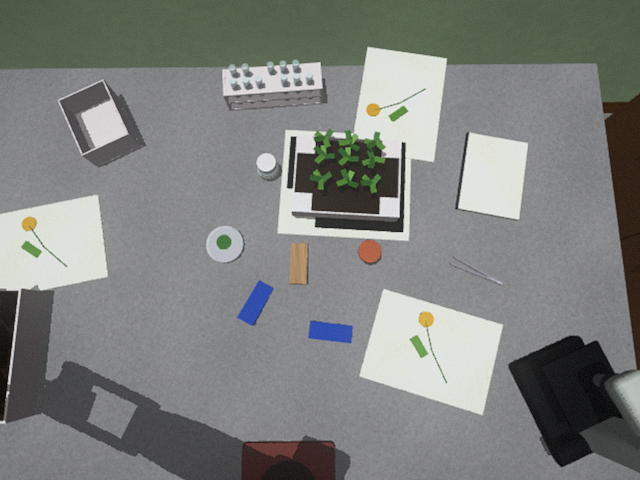

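```bash
cat > h.py <<'E'
from rig import *
import cv2, numpy as np
def proj(n,X,c=None):
    c=c or calibration(n); p=c["R"]@np.array(X,float)+c["t"]; p=c["camera_matrix"]@p; return p[:2]/p[2]
def unproj(n,uv,z,c=None):
    c=c or calibration(n); d=np.linalg.inv(c["camera_matrix"])@np.array([uv[0],uv[1],1.]); d=c["R"].T@d; o=-c["R"].T@c["t"]
    return o+d*(z-o[2])/d[2]
E
python3 - <<'E'
import cv2
a=cv2.imread("pics/top0.png")[120:300,200:420]; cv2.imwrite("pics/top0c.png",cv2.resize(a,None,fx=3.5,fy=3.5,interpolation=cv2.INTER_CUBIC)[:600])
a=cv2.imread("pics/side0.png")[180:350,230:480]; cv2.imwrite("pics/side0c.png",cv2.resize(a,None,fx=3.2,fy=3.2,interpolation=cv2.INTER_CUBIC))
E
```

```text
(no output)
```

View pics/top0c.png

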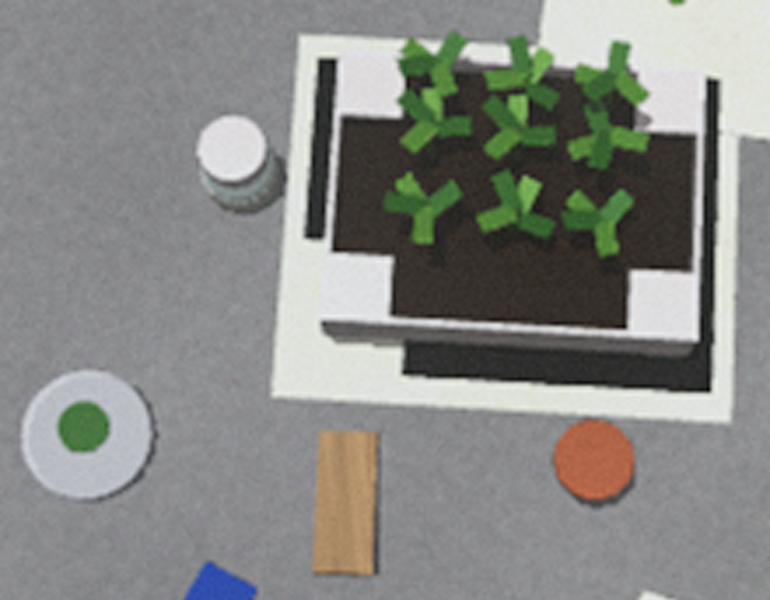

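View pics/side0c.png

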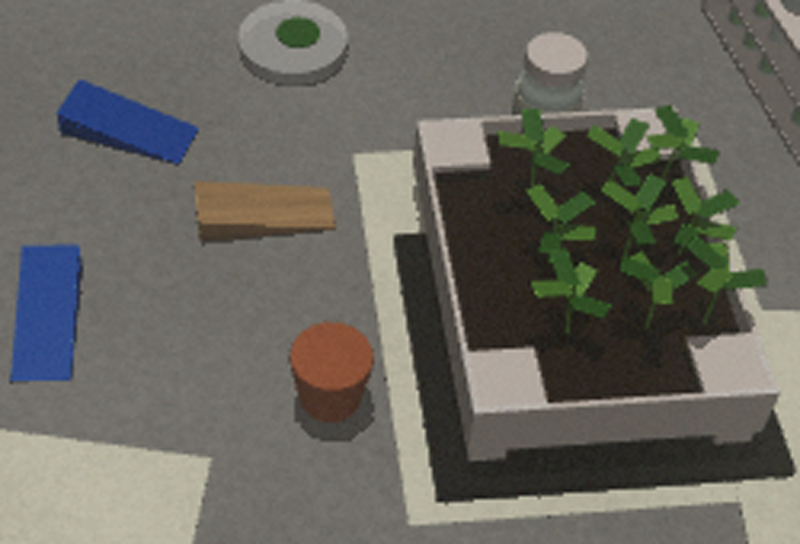

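```bash
cat > fit.py <<'E'
from h import *
from scipy.optimize import least_squares
T=lambda u,v:("top",u/3.5+200,v/3.5+120)
S=lambda u,v:("side",u/3.2+230,v/3.2+180)
C={n:calibration(n) for n in("top","side")}
def fit(obs,x0,nz=None):
    def r(p):
        out=[]
        for (X,o) in obs:
            X=np.array(X)/1000; c,s=np.cos(p[2]),np.sin(p[2])
            W=[p[0]+c*X[0]-s*X[1],p[1]+s*X[0]+c*X[1],X[2]+(p[3] if len(p)>3 else 0)]
            out+=list(proj(o[0],W,C[o[0]])-np.array(o[1:]))
        return out
    q=least_squares(r,x0); print(np.round(q.x,4),np.round(q.fun.reshape(-1,2),1).tolist()); return q.x
if __name__=="__main__":
    fl,fr,br,bl=[-95,125,60],[-95,-125,60],[95,-125,60],[95,125,60]
    fit([(fl,T(320,322)),(fr,T(698,342)),(br,T(704,72)),(bl,T(338,55)),(fl,S(417,118)),(fr,S(470,412)),(br,S(776,393)),(bl,S(672,105))],[.6,-.1,0,.009])
    fr,ct,br=[-115,-145,0],[-115,70,0],[115,-145,0]
    fit([(fr,T(711,391)),(ct,T(403,372)),(fr,S(438,502)),(ct,S(395,235)),(br,S(797,475))],[.6,-.1,0,.009])
    a,b,c,d=[50,20,2],[50,-20,2],[-50,20,22],[-50,-20,22]
    fit([(a,T(320,432)),(b,T(377,432)),(c,T(313,574)),(d,T(376,576)),(a,S(332,188)),(b,S(335,228)),(c,S(195,183)),(d,S(200,226))],[.45,-.05,0])
    for n,o,z in(("pot",T(595,460),.05),("dish",T(87,434),.014),("jar",T(232,148),.065)): print(n,unproj(o[0],o[1:],z))
    print(unproj("side",S(332,365)[1:],.05))
E
python3 fit.py
```

```text
[ 0.7022 -0.1375 -0.0668  0.0091] [[-0.6, -0.2], [-0.2, 0.2], [0.3, -0.3], [0.0, -1.0], [-1.2, 0.5], [-0.1, 0.3], [0.2, -0.2], [0.0, 0.2]]
[ 0.7054 -0.1391 -0.0705  0.0055] [[0.4, -0.2], [-0.1, -0.1], [-0.0, -0.8], [0.0, 0.8], [-0.2, 0.0]]
[ 0.505  -0.023  -0.0161] [[0.1, -0.5], [0.3, -0.4], [0.6, -0.8], [-0.3, -1.2], [-1.5, 0.1], [0.1, 0.2], [-0.7, -0.0], [-0.8, -0.6]]
pot [ 0.52471475 -0.18854963  0.05      ]
dish [0.55158016 0.15565367 0.014     ]
jar [0.73832568 0.05279352 0.065     ]
[ 0.52548101 -0.19595705  0.05      ]
```

```bash
cat >> h.py <<'E'
from scipy.spatial.transform import Rotation as Ro
def st():
    s=sense(); q=s["ee_rot"]; R=Ro.from_quat([q[1],q[2],q[3],q[0]]).as_matrix()
    return s,R
def rep(target=None):
    s,R=st(); print("t",round(s["time_s"],2),"tcp",np.round(s["tcp_pos"]*1000,1),"F",np.round(s["force"],2),"w",round(s["gripper_width"],3),"j6",round(s["joints"][5],3))
    print("tool y",np.round(R[:,1],3),"tool z",np.round(R[:,2],3), "x",np.round(R[:,0],3))
    if target is not None: print("delta mm",np.round(R.T@(np.array(target)-s["tcp_pos"]*1000),1))
E
python3 -c "
from h import *
rep([420,-23,120])"
```

```text
t 0.1 tcp [188.5 595.3 221.5] F [-0.08  0.1   0.58] w 1.002 j6 -0.126
tool y [-0.953  0.302  0.   ] tool z [ 0.302  0.953 -0.002] x [-0.001 -0.002 -1.   ]
delta mm [ 102.4 -407.4 -519.3]
```

>>> play_rows(
  deltas=[
    {"x": 0, "y": -80, "z": -104, "turn": -0.145},
    {"x": 0, "y": -80, "z": -104, "turn": -0.292},
    {"x": 0, "y": -80, "z": -104, "turn": -0.292},
    {"x": 0, "y": -80, "z": -104, "turn": -0.292},
    {"x": 0, "y": -80, "z": -104, "turn": -0.292},
  ],
  grip=1,
)

```text
time_s: 0.6
tcp_pos: [0.2338, 0.4722, 0.2225]
ee_rot: [0.504, -0.496, 0.504, 0.496]
force: [0.8, -0.3, -0.4]
gripper_width: 0.629
```

```bash
python3 -c "
from h import *
rep([420,-23,120])"
```

```text
t 0.6 tcp [233.8 472.2 222.5] F [ 0.76 -0.29 -0.42] w 0.629 j6 -0.593
tool y [-1.     0.016  0.   ] tool z [0.016 1.    0.   ] x [-0.  0. -1.]
delta mm [ 102.3 -194.3 -492.1]
```

>>> play_rows(
  deltas=[
    {"x": 0, "y": -18, "z": -46},
    {"x": 0, "y": -36, "z": -92},
    {"x": 0, "y": -54, "z": -138},
    {"x": 0, "y": -72, "z": -184},
    {"x": 0, "y": -90, "z": -230},
  ],
)

```text
invalid input
```

>>> play_rows(
  deltas=[
    {"x": 0, "y": -18, "z": -46},
    {"x": 0, "y": -36, "z": -92},
    {"x": 0, "y": -54, "z": -138},
    {"x": 0, "y": -72, "z": -184},
    {"x": 0, "y": -90, "z": -230},
  ],
)

```text
invalid input
```

```bash
python3 -c "
from h import *
rep([420,-23,120])"
```

```text
t 0.6 tcp [233.8 472.2 222.5] F [ 0.76 -0.29 -0.42] w 0.629 j6 -0.593
tool y [-1.     0.016  0.   ] tool z [0.016 1.    0.   ] x [-0.  0. -1.]
delta mm [ 102.3 -194.3 -492.1]
```

>>> play_rows(
  deltas=[
    {"x": 0, "y": -18, "z": -46, "turn": 0},
    {"x": 0, "y": -36, "z": -92, "turn": 0},
    {"x": 0, "y": -54, "z": -138, "turn": 0},
    {"x": 0, "y": -72, "z": -184, "turn": 0},
    {"x": 0, "y": -90, "z": -230, "turn": 0},
  ],
)

```text
time_s: 1.1
tcp_pos: [0.3206, 0.2407, 0.2228]
ee_rot: [0.503, -0.497, 0.503, 0.497]
force: [1.6, -1.0, 0.1]
gripper_width: 0.172
```

>>> play_rows(
  deltas=[
    {"x": 0, "y": -18, "z": -46, "turn": 0},
    {"x": 0, "y": -36, "z": -92, "turn": 0},
    {"x": 0, "y": -54, "z": -138, "turn": 0},
    {"x": 0, "y": -72, "z": -184, "turn": 0},
    {"x": 0, "y": -90, "z": -230, "turn": 0},
  ],
)

```text
time_s: 1.6
tcp_pos: [0.4079, 0.0086, 0.2231]
ee_rot: [0.504, -0.497, 0.503, 0.496]
force: [0.5, 0.4, 0.5]
gripper_width: 0.004
```

```bash
python3 -c "
from h import *
rep([420,-23,120])"
```

```text
t 1.6 tcp [407.9   8.6 223.1] F [0.49 0.38 0.5 ] w 0.004 j6 -1.73
tool y [-1.     0.014 -0.001] tool z [0.014 1.    0.   ] x [ 0.001  0.    -1.   ]
delta mm [103.1 -12.3 -31.5]
```

>>> play_rows(
  deltas=[
    {"x": 20, "y": -12, "z": -31, "turn": 0},
    {"x": 60, "y": -12, "z": -31, "turn": 0},
    {"x": 100, "y": -12, "z": -31, "turn": 0},
    {"x": 103, "y": -12, "z": -31, "turn": 0},
    {"x": 103, "y": -12, "z": -31, "turn": 0},
  ],
)

```text
time_s: 2.1
tcp_pos: [0.4181, -0.0206, 0.1193]
ee_rot: [0.503, -0.496, 0.504, 0.497]
force: [0.2, 0.7, 0.2]
gripper_width: 0.002
```

```bash
python3 -c "
from h import *
rep([420,-23,12])
c=calibration('wrist');print(c)
cv2.imwrite('pics/w1.png',grab_frame('wrist')[:,:,::-1]);cv2.imwrite('pics/t1.png',grab_frame('top')[:,:,::-1])
for X in ([.455,-.043,.022],[.455,-.003,.022],[.555,-.043,.002],[.555,-.003,.002]): print(proj('wrist',X,c))
"
```

```text
t 2.1 tcp [418.1 -20.6 119.3] F [0.18 0.74 0.17] w 0.002 j6 -1.795
tool y [-1.     0.014  0.002] tool z [0.014 1.    0.001] x [-0.002  0.001 -1.   ]
delta mm [107.3  -2.2  -2.5]
{'camera_matrix': array([[354.99555074,   0.        , 317.66359794],
       [  0.        , 354.99555074, 242.46366175],
       [  0.        ,   0.        ,   1.        ]]), 'R': array([[ 1.44817352e-02,  9.99894756e-01,  8.69489770e-04],
       [ 9.63654346e-01, -1.41888386e-02,  2.66775144e-01],
       [ 2.66759405e-01, -3.02547940e-03, -9.63758407e-01]]), 't': array([ 0.01427522, -0.40789944,  0.1797861 ])}
[289.63808118 289.4126871 ]
[340.34007106 288.71333134]
[295.145763   381.91007051]
[338.7013602  381.34366223]
```

View pics/w1.png

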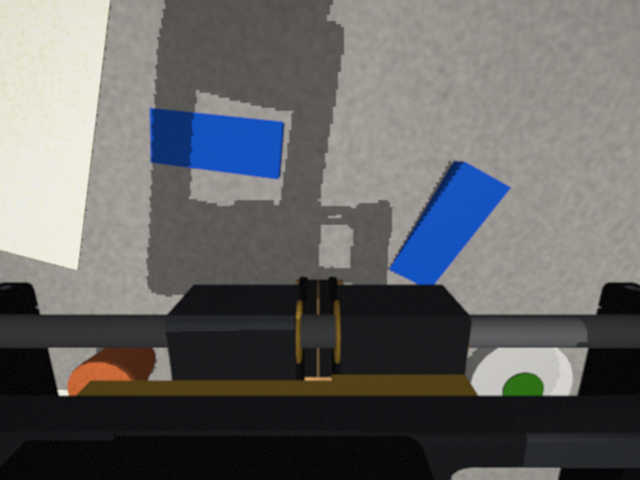

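View pics/t1.png

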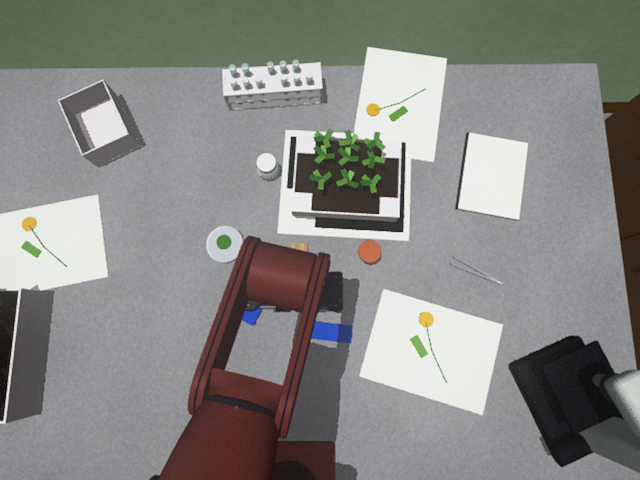

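>>> play_rows(
  deltas=[
    {"x": 40, "y": -1, "z": -2.5, "turn": 0},
    {"x": 80, "y": -1, "z": -2.5, "turn": 0},
    {"x": 100, "y": -1, "z": -2.5, "turn": 0},
    {"x": 108, "y": -1, "z": -2.5, "turn": 0},
    {"x": 108, "y": -1, "z": -2.5, "turn": 0},
  ],
)

```text
time_s: 2.7
tcp_pos: [0.4202, -0.0237, 0.0124]
ee_rot: [0.504, -0.497, 0.503, 0.496]
force: [-0.5, 0.5, 0.5]
gripper_width: 0.003
```

>>> play_rows(
  deltas=[
    {"x": 0, "y": 0, "z": 0, "turn": 0},
    {"x": 0, "y": 0, "z": 0, "turn": 0},
  ],
)

```text
time_s: 2.9
tcp_pos: [0.4212, -0.0241, 0.0134]
ee_rot: [0.504, -0.497, 0.503, 0.495]
force: [0.3, 0.7, 0.5]
gripper_width: 0.006
```

```bash
python3 -c "
from h import *
rep([420,-23,12])
cv2.imwrite('pics/s2.png',cv2.resize(grab_frame('side')[180:350,200:450,::-1],None,fx=3.2,fy=3.2,interpolation=2))
"
```

```text
t 2.9 tcp [421.2 -24.1  13.4] F [0.33 0.72 0.52] w 0.006 j6 -1.801
tool y [-1.     0.015 -0.004] tool z [ 0.015  1.    -0.001] x [ 0.004 -0.001 -1.   ]
delta mm [1.4 1.2 1.1]
```

View pics/s2.png

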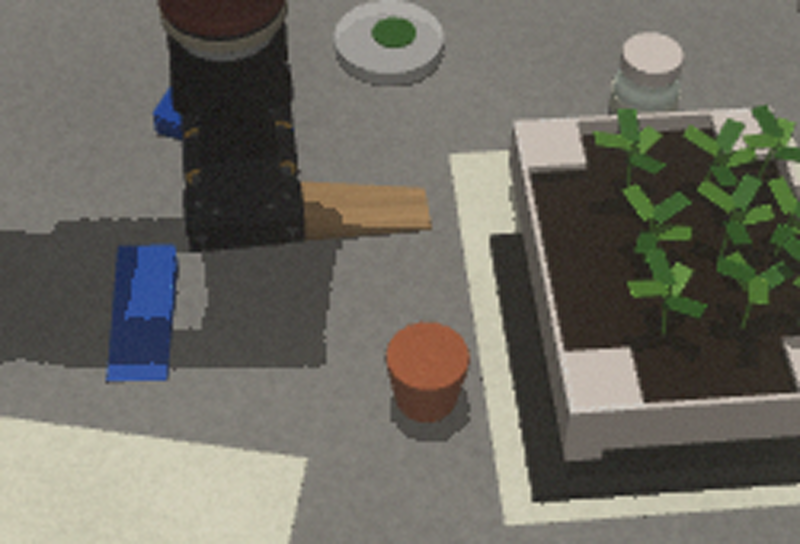

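>>> play_rows(
  deltas=[
    {"x": 0, "y": -8, "z": 1, "turn": 0},
    {"x": 0, "y": -16, "z": 1, "turn": 0},
    {"x": 0, "y": -24, "z": 1, "turn": 0},
    {"x": 0, "y": -32, "z": 1, "turn": 0},
    {"x": 0, "y": -40, "z": 1, "turn": 0},
  ],
)

```text
time_s: 3.45
tcp_pos: [0.46, -0.0234, 0.0114]
ee_rot: [0.504, -0.496, 0.504, 0.496]
force: [-0.2, 0.7, 0.5]
gripper_width: 0.005
```

>>> play_rows(
  deltas=[
    {"x": 0, "y": -10, "z": 0.2, "turn": 0},
    {"x": 0, "y": -20, "z": 0.5, "turn": 0},
    {"x": 0, "y": -30, "z": 0.7, "turn": 0},
    {"x": 0, "y": -40, "z": 1, "turn": 0},
    {"x": 0, "y": -50, "z": 1.2, "turn": 0},
  ],
)

```text
time_s: 3.95
tcp_pos: [0.5102, -0.0229, 0.0115]
ee_rot: [0.504, -0.496, 0.504, 0.496]
force: [-0.2, -0.1, -0.2]
gripper_width: 0.003
```

```bash
python3 -c "
from h import *
rep([543,-23,12])
cv2.imwrite('pics/s3.png',cv2.resize(grab_frame('side')[180:350,200:450,::-1],None,fx=3.2,fy=3.2,interpolation=2))
cv2.imwrite('pics/t3.png',cv2.resize(grab_frame('top')[120:290,200:420,::-1],None,fx=3.5,fy=3.5,interpolation=2))
"
```

```text
t 3.95 tcp [510.2 -22.9  11.5] F [-0.18 -0.09 -0.19] w 0.003 j6 -1.755
tool y [-1.     0.015  0.   ] tool z [0.015 1.    0.   ] x [-0.  0. -1.]
delta mm [ -0.5 -32.8   0.4]
```

View pics/s3.png

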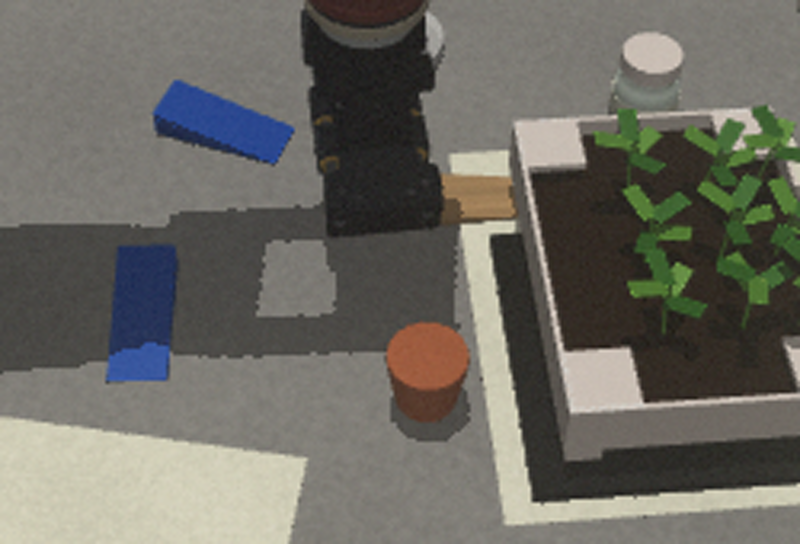

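View pics/t3.png

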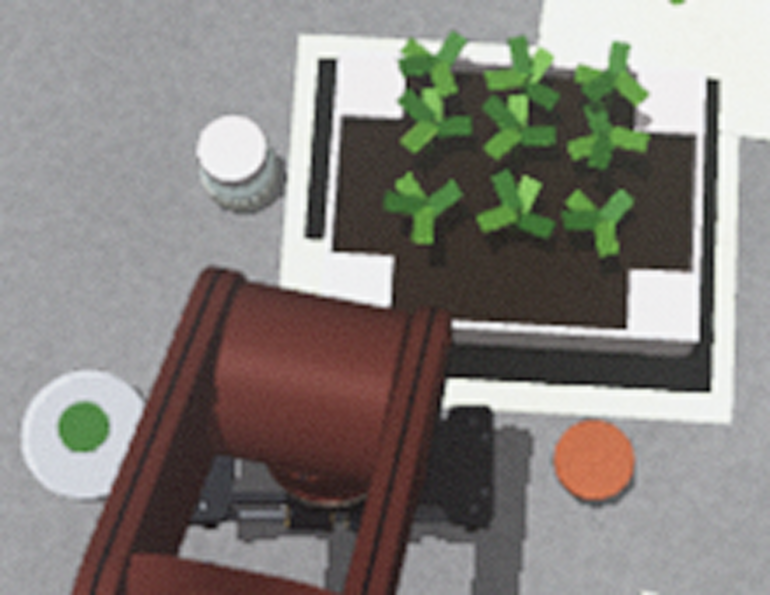

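>>> play_rows(
  deltas=[
    {"x": 0, "y": -4, "z": 0.2, "turn": 0},
    {"x": 0, "y": -8, "z": 0.3, "turn": 0},
    {"x": 0, "y": -12, "z": 0.5, "turn": 0},
    {"x": 0, "y": -14, "z": 0.5, "turn": 0},
    {"x": 0, "y": -16, "z": 0.5, "turn": 0},
  ],
)

```text
time_s: 4.55
tcp_pos: [0.5254, -0.0227, 0.0116]
ee_rot: [0.504, -0.496, 0.504, 0.496]
force: [-0.3, 0.2, -0.2]
gripper_width: 0.006
```

>>> play_rows(
  deltas=[
    {"x": 0, "y": -1, "z": 0, "turn": 0},
    {"x": 0, "y": -2, "z": 0, "turn": 0},
    {"x": 0, "y": -3, "z": 0, "turn": 0},
    {"x": 0, "y": -4, "z": 0, "turn": 0},
    {"x": 0, "y": -4, "z": 0, "turn": 0},
  ],
)

```text
time_s: 5.05
tcp_pos: [0.5295, -0.0228, 0.0116]
ee_rot: [0.504, -0.496, 0.504, 0.496]
force: [0.2, -0.4, 0.2]
gripper_width: 0.003
```

```bash
python3 -c "
from h import *
rep([543,-23,12])
"
```

```text
t 5.05 tcp [529.5 -22.8  11.6] F [ 0.18 -0.42  0.19] w 0.003 j6 -1.748
tool y [-1.     0.015 -0.   ] tool z [ 0.015  1.    -0.   ] x [ 0. -0. -1.]
delta mm [ -0.4 -13.5  -0. ]
```

>>> play_rows(
  deltas=[
    {"x": 0, "y": -1, "z": 0, "turn": 0},
    {"x": 0, "y": -2, "z": 0, "turn": 0},
    {"x": 0, "y": -3, "z": 0, "turn": 0},
    {"x": 0, "y": -3, "z": 0, "turn": 0},
  ],
)

```text
time_s: 5.45
tcp_pos: [0.5325, -0.0228, 0.0116]
ee_rot: [0.504, -0.496, 0.504, 0.496]
force: [-0.4, -0.6, -0.6]
gripper_width: 0.006
```

>>> play_rows(
  deltas=[
    {"x": 0, "y": -1, "z": 0, "turn": 0},
    {"x": 0, "y": -2, "z": 0, "turn": 0},
    {"x": 0, "y": -2, "z": 0, "turn": 0},
  ],
)

```text
time_s: 5.75
tcp_pos: [0.5345, -0.0228, 0.0116]
ee_rot: [0.504, -0.496, 0.504, 0.496]
force: [0.3, 0.3, -0.3]
gripper_width: 0.004
```

>>> play_rows(
  deltas=[
    {"x": 0, "y": -1, "z": 0, "turn": 0},
    {"x": 0, "y": -2, "z": 0, "turn": 0},
    {"x": 0, "y": -2, "z": 0, "turn": 0},
  ],
)

```text
time_s: 6.05
tcp_pos: [0.5365, -0.0228, 0.0115]
ee_rot: [0.504, -0.496, 0.504, 0.496]
force: [-0.0, 0.4, -0.5]
gripper_width: 0.008
```

>>> play_rows(
  deltas=[
    {"x": 0, "y": -1, "z": 0, "turn": 0},
    {"x": 0, "y": -2, "z": 0, "turn": 0},
    {"x": 0, "y": -2, "z": 0, "turn": 0},
  ],
)

```text
time_s: 6.35
tcp_pos: [0.5385, -0.0229, 0.0116]
ee_rot: [0.504, -0.496, 0.504, 0.496]
force: [-0.6, 0.3, 0.2]
gripper_width: 0.004
```

```bash
python3 -c "
from h import *
rep([543,-23,12])
cv2.imwrite('pics/s4.png',cv2.resize(grab_frame('side')[200:300,300:450,::-1],None,fx=5,fy=5,interpolation=2))
"
```

```text
t 6.35 tcp [538.5 -22.9  11.6] F [-0.59  0.33  0.24] w 0.004 j6 -1.745
tool y [-1.     0.015 -0.   ] tool z [ 0.015  1.    -0.   ] x [ 0. -0. -1.]
delta mm [-0.4 -4.5 -0.1]
```

View pics/s4.png

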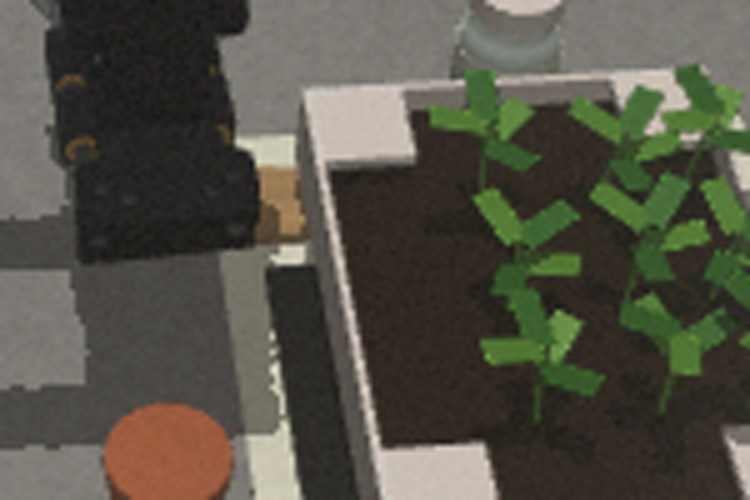

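>>> play_rows(
  deltas=[
    {"x": 0, "y": -1, "z": 0, "turn": 0},
    {"x": 0, "y": -2, "z": 0, "turn": 0},
    {"x": 0, "y": -2, "z": 0, "turn": 0},
  ],
)

```text
time_s: 6.7
tcp_pos: [0.5395, -0.0228, 0.0114]
ee_rot: [0.503, -0.496, 0.504, 0.497]
force: [-5.1, -0.8, 4.2]
gripper_width: 0.007
```

>>> play_rows(
  deltas=[
    {"x": 0, "y": -1, "z": 0, "turn": 0},
    {"x": 0, "y": -1.5, "z": 0, "turn": 0},
    {"x": 0, "y": -1.5, "z": 0, "turn": 0},
  ],
)

```text
time_s: 7.0
tcp_pos: [0.5407, -0.0228, 0.0113]
ee_rot: [0.503, -0.496, 0.504, 0.497]
force: [-6.0, 0.4, 4.1]
gripper_width: 0.006
```

>>> play_rows(
  deltas=[
    {"x": 0, "y": -1, "z": 0, "turn": 0},
    {"x": 0, "y": -1.5, "z": 0, "turn": 0},
    {"x": 0, "y": -1.5, "z": 0, "turn": 0},
  ],
)

```text
time_s: 7.3
tcp_pos: [0.5422, -0.0227, 0.0113]
ee_rot: [0.503, -0.496, 0.504, 0.497]
force: [-5.8, 0.9, 3.9]
gripper_width: 0.005
```

>>> play_rows(
  deltas=[
    {"x": 0, "y": 3, "z": 0, "turn": 0},
    {"x": 0, "y": 20, "z": 0, "turn": 0},
    {"x": -20, "y": 40, "z": 0, "turn": 0},
    {"x": -60, "y": 50, "z": 0, "turn": 0},
    {"x": -100, "y": 50, "z": 0, "turn": 0},
  ],
)

```text
time_s: 7.8
tcp_pos: [0.4914, -0.0219, 0.1115]
ee_rot: [0.503, -0.496, 0.504, 0.497]
force: [1.8, -0.6, -0.6]
gripper_width: 0.006
```

```bash
python3 -c "
from h import *
rep([632,-26,112])
cv2.imwrite('pics/s5.png',cv2.resize(grab_frame('side')[180:350,230:480,::-1],None,fx=3.2,fy=3.2,interpolation=2))
cv2.imwrite('pics/t5.png',cv2.resize(grab_frame('top')[120:290,200:420,::-1],None,fx=3.5,fy=3.5,interpolation=2))
"
```

```text
t 7.8 tcp [491.4 -21.9 111.5] F [ 1.75 -0.62 -0.6 ] w 0.006 j6 -1.761
tool y [-1.     0.015  0.002] tool z [0.015 1.    0.001] x [-0.002  0.001 -1.   ]
delta mm [  -0.8 -140.7   -2. ]
```

View pics/s5.png

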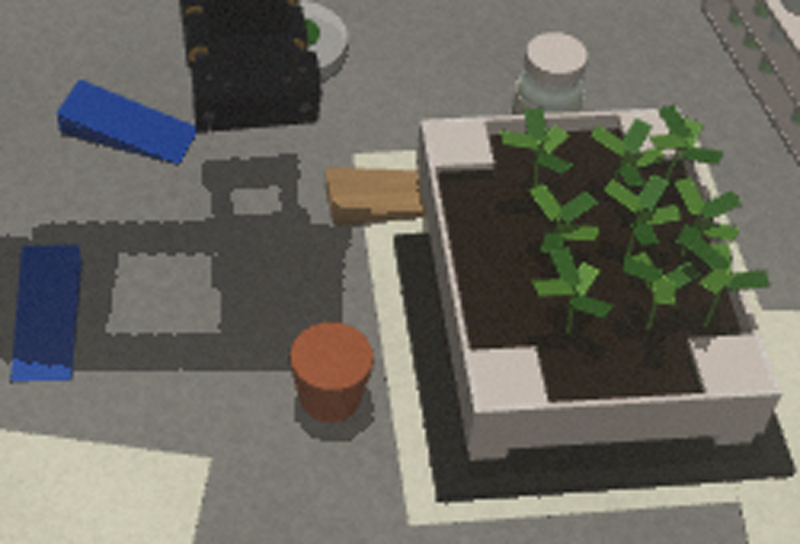

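View pics/t5.png

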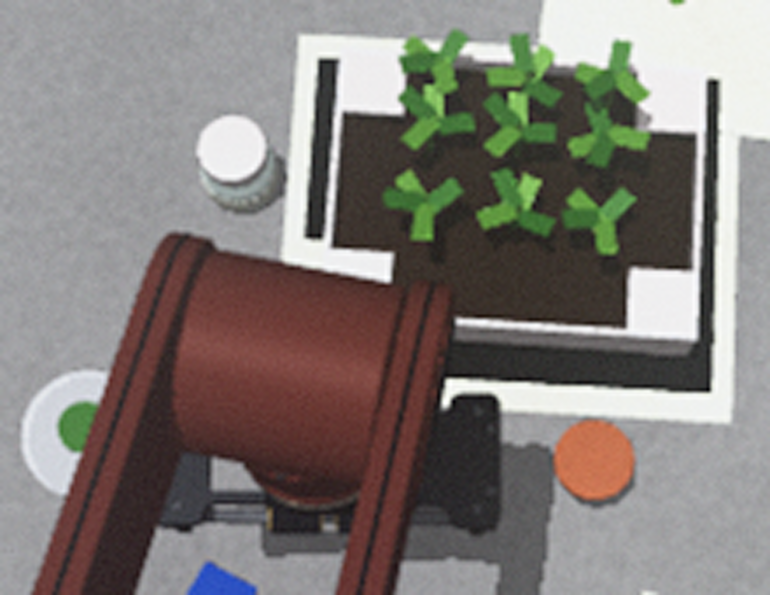

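>>> play_rows(
  deltas=[
    {"x": 0, "y": -35, "z": -1, "turn": 0},
    {"x": 0, "y": -75, "z": -2, "turn": 0},
    {"x": 0, "y": -115, "z": -3, "turn": 0},
    {"x": 0, "y": -144, "z": -3, "turn": 0},
    {"x": 0, "y": -144, "z": -3, "turn": 0},
  ],
)

```text
time_s: 8.4
tcp_pos: [0.6405, -0.0276, 0.1108]
ee_rot: [0.504, -0.497, 0.503, 0.496]
force: [-0.7, -0.0, -0.2]
gripper_width: 0.003
```

>>> play_rows(
  deltas=[
    {"x": 20, "y": 0, "z": 0, "turn": 0},
    {"x": 30, "y": 0, "z": 0, "turn": 0},
    {"x": 35, "y": 0, "z": 0, "turn": 0},
    {"x": 38, "y": 0, "z": 0, "turn": 0},
    {"x": 38, "y": 0, "z": 0, "turn": 0},
  ],
)

```text
time_s: 8.9
tcp_pos: [0.637, -0.0273, 0.0735]
ee_rot: [0.504, -0.496, 0.504, 0.496]
force: [0.0, -0.1, 0.3]
gripper_width: 0.005
```

```bash
python3 -c "
from h import *
rep([636,-27,69])
cv2.imwrite('pics/s6.png',cv2.resize(grab_frame('side')[150:320,260:510,::-1],None,fx=3.2,fy=3.2,interpolation=2))
"
```

```text
t 8.9 tcp [637.  -27.3  73.5] F [ 0.02 -0.08  0.26] w 0.005 j6 -1.722
tool y [-1.     0.015  0.   ] tool z [0.015 1.    0.   ] x [-0.  0. -1.]
delta mm [4.5 1.  0.3]
```

View pics/s6.png

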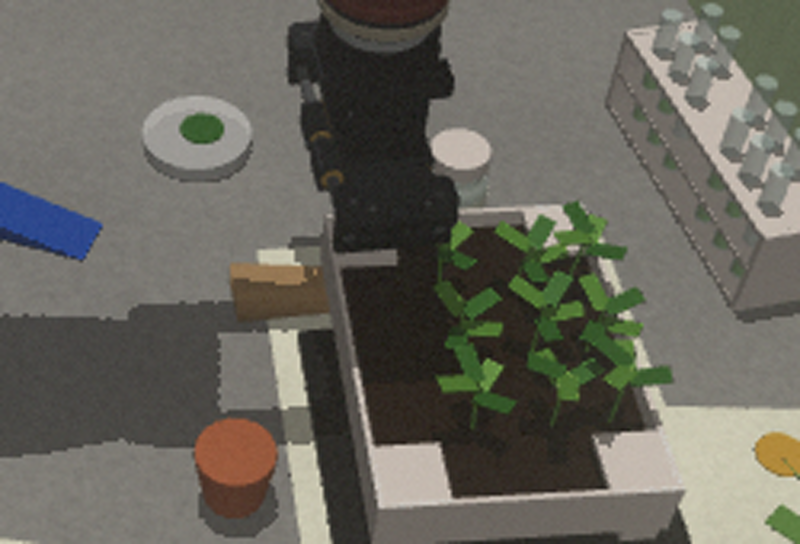

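>>> play_rows(
  deltas=[
    {"x": 1, "y": 0, "z": 0, "turn": 0},
    {"x": 2, "y": 0, "z": 0, "turn": 0},
    {"x": 2, "y": 0, "z": 0, "turn": 0},
  ],
)

```text
time_s: 9.25
tcp_pos: [0.6374, -0.0273, 0.0718]
ee_rot: [0.504, -0.496, 0.504, 0.496]
force: [0.0, -0.3, -0.6]
gripper_width: 0.007
```

>>> play_rows(
  deltas=[
    {"x": 0.5, "y": 0, "z": 0, "turn": 0},
    {"x": 1, "y": 0, "z": 0, "turn": 0},
    {"x": 1, "y": 0, "z": 0, "turn": 0},
  ],
)

```text
time_s: 9.55
tcp_pos: [0.6372, -0.0273, 0.0704]
ee_rot: [0.504, -0.496, 0.504, 0.496]
force: [-0.4, -0.4, 0.6]
gripper_width: 0.008
```

>>> play_rows(
  deltas=[
    {"x": 0.5, "y": 0, "z": 0, "turn": 0},
    {"x": 1, "y": 0, "z": 0, "turn": 0},
    {"x": 1, "y": 0, "z": 0, "turn": 0},
  ],
)

```text
time_s: 9.85
tcp_pos: [0.6372, -0.0273, 0.0694]
ee_rot: [0.504, -0.496, 0.504, 0.496]
force: [-0.2, 0.9, 1.2]
gripper_width: 0.004
```

>>> play_rows(
  deltas=[
    {"x": 0.3, "y": 0, "z": 0, "turn": 0},
    {"x": 0.6, "y": 0, "z": 0, "turn": 0},
    {"x": 0.6, "y": 0, "z": 0, "turn": 0},
  ],
)

```text
time_s: 10.15
tcp_pos: [0.6372, -0.0273, 0.0689]
ee_rot: [0.504, -0.496, 0.504, 0.496]
force: [0.5, 0.9, -0.5]
gripper_width: 0.005
```

>>> play_rows(
  deltas=[
    {"x": 0.3, "y": 0, "z": 0, "turn": 0},
    {"x": 0.6, "y": 0, "z": 0, "turn": 0},
    {"x": 0.6, "y": 0, "z": 0, "turn": 0},
  ],
)

```text
time_s: 10.45
tcp_pos: [0.6373, -0.0273, 0.0685]
ee_rot: [0.504, -0.496, 0.504, 0.496]
force: [-0.9, 0.0, 1.3]
gripper_width: 0.003
```

>>> play_rows(
  deltas=[
    {"x": 0.3, "y": 0, "z": 0, "turn": 0},
    {"x": 0.6, "y": 0, "z": 0, "turn": 0},
    {"x": 0.6, "y": 0, "z": 0, "turn": 0},
  ],
)

```text
time_s: 10.75
tcp_pos: [0.6373, -0.0273, 0.0685]
ee_rot: [0.504, -0.496, 0.504, 0.496]
force: [-2.7, 0.7, 5.3]
gripper_width: 0.007
```

>>> play_rows(
  deltas=[
    {"x": 0.3, "y": 0, "z": 0, "turn": 0},
    {"x": 0.6, "y": 0, "z": 0, "turn": 0},
    {"x": 0.6, "y": 0, "z": 0, "turn": 0},
  ],
)

```text
time_s: 11.05
tcp_pos: [0.6374, -0.0273, 0.0684]
ee_rot: [0.504, -0.496, 0.504, 0.496]
force: [-4.9, 1.2, 10.2]
gripper_width: 0.006
```

>>> play_rows(
  deltas=[
    {"x": 0, "y": 0.3, "z": 0, "turn": 0},
    {"x": 0, "y": 0.6, "z": 0.1, "turn": 0},
    {"x": 0, "y": 0.6, "z": 0.1, "turn": 0},
  ],
)

```text
time_s: 11.35
tcp_pos: [0.6373, -0.0273, 0.0684]
ee_rot: [0.504, -0.497, 0.503, 0.496]
force: [-2.1, 0.6, 7.4]
gripper_width: 0.004
```

```bash
python3 -c "
from h import *
rep()
cv2.imwrite('pics/s7.png',cv2.resize(grab_frame('side')[180:350,230:480,::-1],None,fx=3.2,fy=3.2,interpolation=2))
cv2.imwrite('pics/t7.png',cv2.resize(grab_frame('top')[120:290,200:420,::-1],None,fx=3.5,fy=3.5,interpolation=2))
rep()
"
```

```text
t 11.35 tcp [637.3 -27.3  68.4] F [-2.15  0.56  7.43] w 0.004 j6 -1.722
tool y [-1.     0.015 -0.002] tool z [ 0.015  1.    -0.   ] x [ 0.002 -0.    -1.   ]
t 11.45 tcp [637.3 -27.3  68.5] F [-2.84  0.56  6.62] w 0.005 j6 -1.722
tool y [-1.     0.015 -0.002] tool z [ 0.015  1.    -0.   ] x [ 0.002 -0.    -1.   ]
```

View pics/s7.png

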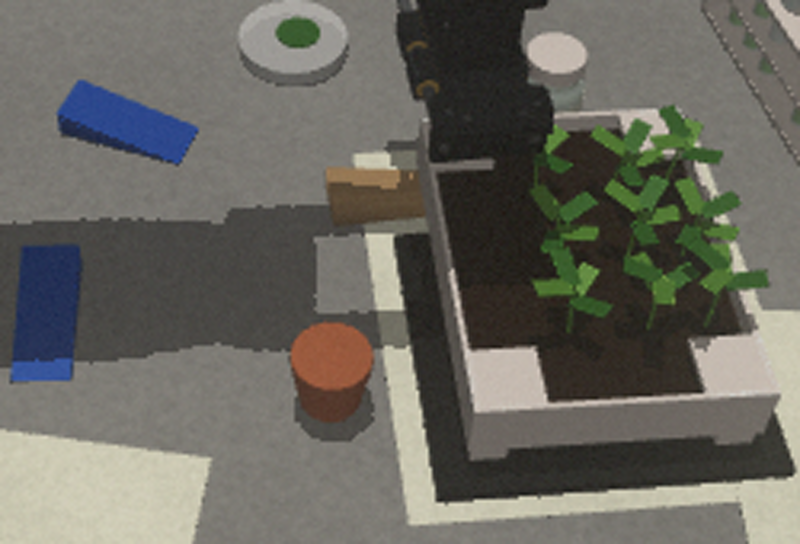

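View pics/t7.png

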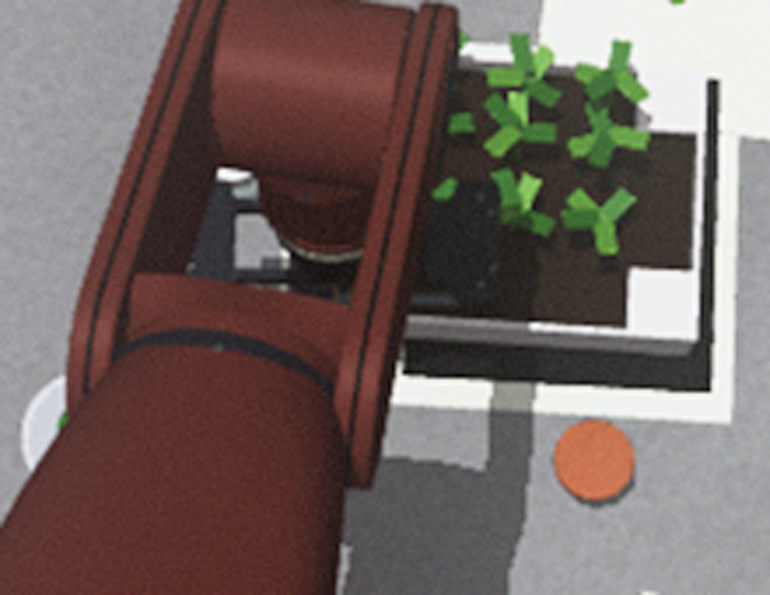

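>>> play_rows(
  deltas=[
    {"x": 0.2, "y": 0.3, "z": 0.1, "turn": 0},
    {"x": 0.3, "y": 0.4, "z": 0.1, "turn": 0},
    {"x": 0.3, "y": 0.4, "z": 0.1, "turn": 0},
    {"x": 0.3, "y": 0.4, "z": 0.1, "turn": 0},
    {"x": 0.3, "y": 0.4, "z": 0.1, "turn": 0},
  ],
)

```text
time_s: 11.95
tcp_pos: [0.6373, -0.0273, 0.0684]
ee_rot: [0.504, -0.497, 0.503, 0.496]
force: [-1.4, 0.4, 8.2]
gripper_width: 0.007
```

>>> play_rows(
  deltas=[
    {"x": 0, "y": 0, "z": 0, "turn": 0},
    {"x": 0, "y": 0, "z": 0, "turn": 0},
    {"x": 0, "y": 0, "z": 0, "turn": 0},
    {"x": 0, "y": 0, "z": 0, "turn": 0},
    {"x": 0, "y": 0, "z": 0, "turn": 0},
  ],
)

```text
time_s: 12.45
tcp_pos: [0.6373, -0.0273, 0.0684]
ee_rot: [0.504, -0.497, 0.503, 0.496]
force: [-1.7, -0.4, 7.9]
gripper_width: 0.004
```

```bash
python3 -c "
from h import *
rep(); job_done(); rep()"
```

```text
t 12.45 tcp [637.3 -27.3  68.4] F [-1.69 -0.38  7.93] w 0.004 j6 -1.722
tool y [-1.     0.015 -0.002] tool z [ 0.015  1.    -0.   ] x [ 0.002 -0.    -1.   ]
the job is handed in; nothing more can be done
the job is handed in; nothing more can be done
```

I pushed the wooden wedge thin end first under the crate's front left foot. Then I pressed that corner with the shut fingertips and handed the job in at 12.45 s, still pressing with about 8 N.

**Taking up the foot:** The push force rose from about 0 to 5–6 N as the wedge met the foot. I went about 3 mm further after that.

**Press check:** Between about 1 N and 10 N of press, the corner moved down only about 0.1 mm. It stayed at about 68.4 mm, against 69 mm fitted from the pictures before I started; the pictures are only good to about 2 mm. A foot on bare bench would have left the corner about 9 mm lower.

**Less certain:**
- On the way down the force reading was noisy, about ±0.6 N. I can't rule out up to 0.9 mm of light dip before the firm contact, which is still under the 1.5 mm limit.
- The pictures show the crate's front left corner shifted by about 1–2 mm from the push.
- I did not measure levelness separately; I judged it from the corner height.
- A sideways force of about 1.7 N remained in the press.

The pot, dish, jar and blue blocks looked unmoved in the pictures. I never went near the forceps, but did not look at them again.

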